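# Lift the divider flap and kit the lower tier of the findings case

## Task

Lift the hinged divider flap of the wooden findings case (it has a brass pull) and swing it open until it stands upright or leans back, so that the lower tier is uncovered. Then set the round gold medallion and the long gold clasp down gently, right way up, each lying flat in the lower-tier pocket of its own shape (medallion in the round one, clasp along the long one), let go of them and leave the flap standing open for the inspector. Leave the loupe, glue jar and screwdriver alone.

Things in the scene. Friction and masses are not known exactly. Their poses are not given: they have to be found in the camera images.
- case: Fixed wooden case, 252 (its x) by 250 (its y) by 50 mm high, walls and floor 6 mm. Origin: centre of its underside. Lower tier: the well from its y = -119 to +31 and x = -120 to +120 mm, under the flap; then a partition, then an open stock bay. In the well lie two purple inserts, centred at case y = -44 and x = -55 and +55 mm; which is where varies.
- flap (a joint): Angle of the divider flap, rad: 0 shut on the rim, 1.57 upright, stop at 1.9 (leaning outwards, away from the well). May start a little ajar. Stiff hinge: it stays where it is left; some 3 N at the pull moves it. A shallow tray, 250 mm along the hinge by 157 mm, panel 5 mm thick, with a lip 6 mm high round its upper face.
- flap_hinge (a point): Mid-point of the hinge line, level with the flap's underside, 50.5 mm above the table, at case x = 0, y = -122 mm. The line runs along the case's x; the free edge rises from the case's +y side and turns over towards -y. Axes turn with the flap: x along the hinge, y from hinge to free edge, z out of its upper face (at angle 0 the case's axes).
- flap_pull (a point): Centre of the brass pull on the flap's upper face: a roller 18 mm in diameter, 26 mm long, axis along the hinge line, on a 10 mm thick stem. 135 mm from the hinge along the flap, 37 mm above its underside (32 mm above the panel). Pinched from above by its two flat ends, it pivots between the fingers as the flap turns. Axes as flap_hinge.
- medallion_center (a point): Loose gold medallion, a disc 44 mm in diameter and 18 mm high (straight sides to 14 mm, then domed, cream spot on top), about 70 g. Point at its centre, 9 mm above its underside; z up. It starts on the board.
- clasp_center (a point): Loose gold clasp, an upright-sided bar with round ends, 74 mm long (its x), 16 mm wide (its y), 20 mm high, about 80 g, cream strip on top. Point at its centre, 10 mm above its underside; z up. It starts on the board.
- round_pocket_floor (a point): Centre of the floor of the round pocket, 9 mm above the table: ringed by a cream rib 5 mm high and 6 mm thick, 58 mm across inside. On the fixed purple insert 108 by 146 mm. Axes parallel to the case's.
- long_pocket_floor (a point): Centre of the floor of the long pocket, 9 mm above the table: framed by cream ribs 5 mm high and 6 mm thick, 90 mm long inside along its y (the case's y) and 30 mm wide inside along its x. On the fixed purple insert 108 by 146 mm. Axes parallel to the case's.
- board: Fixed work board, dark leather top, 280 mm (its x) by 180 mm (its y) by 20 mm high. Origin: centre of its underside. The medallion and the clasp start on its top, which is 20 mm above the table; which is nearer the robot varies.
- medallion: The medallion (see medallion_center); origin at the centre of its underside.
- clasp: The clasp (see clasp_center); origin at the centre of its underside.
- loupe: Bystander: loose black desk loupe, a disc 76 mm across and 20 mm high, on the table to the right of the case. Origin: centre of its underside.
- glue_jar: Bystander: loose jar 56 mm across and 70 mm high, on the table to the right of the case, beyond the loupe. Origin: centre of its underside.
- driver: Bystander: loose screwdriver 170 mm long lying on the table to the left of the board. Origin: centre of its underside.
There are look-alikes about, which are no part of the job. Leave any red or turquoise look-alike of the medallion alone.

How it is judged:
By the outcome, as a careful person would: the job done as asked, in the order asked, and still so for the second after the job is handed in, with the robot touching nothing.
It also fails if it takes over 66 s, if anything falls off the work surface, if the arm or the gripper's body presses on something with over 40 N, if the wrist force passes 120 N, or if a joint passes its speed limit or range.

## Robot

A 6-joint arm with a two-finger parallel gripper is mounted at the origin on the work surface. World frame = base frame: x ahead of the robot, y to its left, z up, the work surface at z = 0. Lengths are in m, angles in rad, forces in N, time in s.
With the tool pointing down it reaches from about 0.4 to 0.825 m from the base axis. Payload 7 kg.
Tool frame: the origin (TCP) lies between the finger pads; the fingertips stand 22 mm ahead of it and the grasp point (between the pads) lies 3 mm ahead of it (arm.tip_reach is the distance from the TCP to the fingertips, in m); z points along the fingers, y is the line along which they close (so a half turn about z gives the same grasp; the last joint's range is limited). The gripper opens to 88 mm and grips with 3 to 60 N. Pads are 19 mm wide; open, the fingers measure 130 mm over their backs; the gripper's body (78 mm by 193 mm) begins 47 mm behind the grasp point.
Start: joints at [1.562, 0.359, 0.012, 0, -1.224, -0.288], TCP at [0.197, 0.645, 0.249] pointing down, gripper open.
Joint ranges: [-3.07, 3.07], [-1.43, 2.12], [-1.02, 1.25], [-3.03, 1.67], [-3.05, -0], [-3.03, 3.03]. Speed limits (rad/s): [2.39, 2.39, 3.01, 3.14, 3.14, 3.14].

## Interface

Orientations are given as [roll, pitch, yaw] about the fixed x, y, z axes, in that order (R = Rz(yaw) Ry(pitch) Rx(roll)).
In Python, from station import arm, viewer gives the robot as it stands. The module is installed in compiled form; this text tells all that it offers.
- The arm moves only by the tool apply_moves, never from a script. Its argument "commands" is a list that holds one entry, the list of rows, each a list of 5 numbers: the closure, from -1 (fully open) to 1 (shut), then the shift along the world's x, y, z as a fraction of full scale, then the turn about the world's z as a fraction of full scale. In form: [[[fingers, tx, ty, tz, yaw], ...]]. A call has 1 to 12 rows; each row shifts and turns the commanded pose from where the row before left it; what a row does not reach is not made up. Full scale, the value 1, is 20 cm for a shift and pi rad for a turn. A row lasts 1/10 s, in which the tool goes at most 50 mm and 8.59 degrees, less where a joint would pass 70% of its speed; a pose out of reach is approached as far as the arm can. A call with a number of a shift or a turn outside -1 to 1 is refused whole. A call with a gripper value outside its range is refused whole. The fingers move at their own pace and stop on an object; "force" is the grip in N (left out, the last holds). Time passes only in rows, so rows that do not move let the fingers close. It gives the time, the measured TCP pose, the force, the opening and the grip force at its end, in the units of the state.
- arm.get_state(): the state, without advancing time (a new reading comes with each control period).
- viewer.grab_frame(name): name is "scene" or "top"; returns a dict with "image" (400x640x3 uint8, blue, green, red), "mtx" (3x3 intrinsics, pixels), "rvec" (rotation vector, rad) and "tvec" (3), from world to camera coordinates, as OpenCV has them. Camera axes: x right, y down, z forward; pixel columns grow to the right and rows downward; lengths in m; the calibration is good to about 2 mm. A picture is of the moment at which its call begins. There is no depth.
- arm.job_done(): hands the job in; it is judged then, once.
The state is a dict: "t": time; "q": joint angles; "qd": joint speeds; "joint_efforts": joint torques, N m; "eef_pos": TCP position; "ee_rot": TCP orientation; "force": force on the tool from outside, world axes, zero at the start; "moment": the same for the moment, N m; "width": finger opening in m; "gripper_force": force on a finger pad.
Only numpy, scipy, OpenCV 4.12 (cv2) and the standard library are available. Lean on these libraries where they do the work, as an engineer would, in place of code of your own. Each camera call takes 0.05 s, during which the arm holds its last target. There are 200 camera calls.

## Working session

There is one attempt and no reset: what is moved stays moved. The work goes in short steps, Python scripts to look and compute and a tool call to move; the robot and the scene stay as the last step left them, time stands still between calls to the robot, and variables do not carry over. Pictures are saved under pics/ and viewed, at most 11 in all, crops included, and the job is handed in when it is done.

Besides the shell and the picture viewer there is one more tool, called after "Call:" by a JSON object that holds its "name" and its "arguments". apply_moves: Moves the arm, as the interface text tells. Shift numbers are shares of 20 cm and turn numbers shares of pi rad, none past 1 either way. Its arguments: {"type":"object","properties":{"commands":{"type":"array","items":{"type":"array","items":{"type":"array","items":{"type":"number"}}}},"force":{"type":"number"}},"required":["commands"]}

```bash
mkdir -p pics
cat > h.py <<'E'
import numpy as np, cv2
from station import arm, viewer
def grab(n,f=None):
    d=viewer.grab_frame(n)
    if f: cv2.imwrite('pics/'+f,d['image'])
    return d
def ray(d,u,v,z):
    R,_=cv2.Rodrigues(np.array(d['rvec'],float)); t=np.array(d['tvec'],float).reshape(3)
    c=-R.T@t; r=R.T@np.linalg.inv(np.array(d['mtx']))@np.array([u,v,1.]); 
    return c+r*(z-c[2])/r[2]
def proj(d,p):
    return cv2.projectPoints(np.array(p,float).reshape(-1,3),np.array(d['rvec'],float),np.array(d['tvec'],float),np.array(d['mtx'],float),None)[0].reshape(-1,2)
E
python3 - <<'E'
from h import *
a=grab('top','top0.png'); b=grab('scene','scene0.png')
print(arm.get_state())
for d in(a,b): print(d['mtx'],d['rvec'],d['tvec'])
E
```

```text
{'t': 0.1, 'q': array([ 1.56209600e+00,  3.59313185e-01,  1.11588718e-02, -2.96842021e-04,
       -1.22407276e+00, -2.88118853e-01]), 'qd': array([ 1.13714374e-03,  3.03891842e-05,  1.36680316e-03,  3.49032857e-04,
       -5.02306519e-04,  4.85000708e-04]), 'joint_efforts': array([-3.33670185e-03, -5.84165311e+01,  2.93753082e+01,  7.01569766e+00,
        1.01664191e-02, -5.20884669e-05]), 'eef_pos': array([0.19732062, 0.64510614, 0.24772344]), 'ee_rot': array([ 3.14014158e+00, -1.39018417e-04, -2.96920148e-01]), 'force': array([-0.85350008,  0.08743876, -1.01736545]), 'moment': array([ 0.00565453, -0.05843244, -0.01413785]), 'gripper_force': 0.0, 'width': 0.08721304574113539}
[[477.40663511   0.         313.07945025]
 [  0.         477.40663511 197.85768954]
 [  0.           0.           1.        ]] [ 2.20273327 -2.16306069  0.10064671] [-4.87554946e-04  5.95544298e-01  1.30954196e+00]
[[368.58185003   0.         313.47235633]
 [  0.         368.58185003 205.00583189]
 [  0.           0.           1.        ]] [ 1.22399149  2.31444597 -0.97460776] [ 0.31956317 -0.25980862  1.32279518]
```

View pics/top0.png

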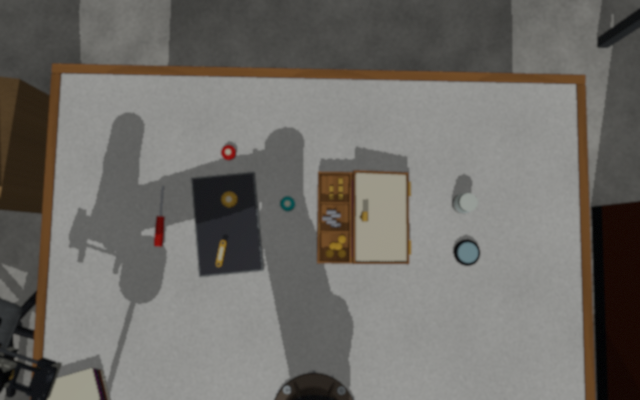

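View pics/scene0.png

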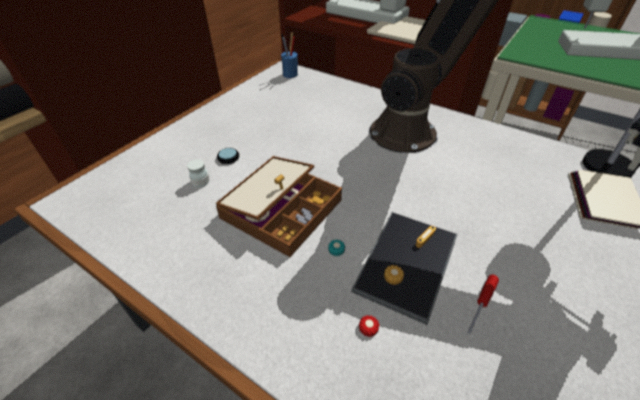

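The top view shows the board at about (227,225), with the gold medallion at (229,199) and the gold clasp at (221,252). The case is at (363,217), with its hinge on the right (world -y) and its pull at (365,210). The look-alikes are red at (229,152) and turquoise at (288,203). The gold disc on the board is the one that fits. I'll confirm this in an enlarged crop.

Run:
```python
from h import *
a=cv2.imread('pics/top0.png'); b=cv2.imread('pics/scene0.png')
c1=cv2.resize(a[160:285,185:425],(800,417),interpolation=cv2.INTER_CUBIC) #x3.333
cv2.imwrite('pics/c1.png',c1)
c2=cv2.resize(b[145:325,210:470],(800,554),interpolation=cv2.INTER_CUBIC) #x3.077
cv2.imwrite('pics/c2.png',c2)
```

```text
(no output)
```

View pics/c1.png

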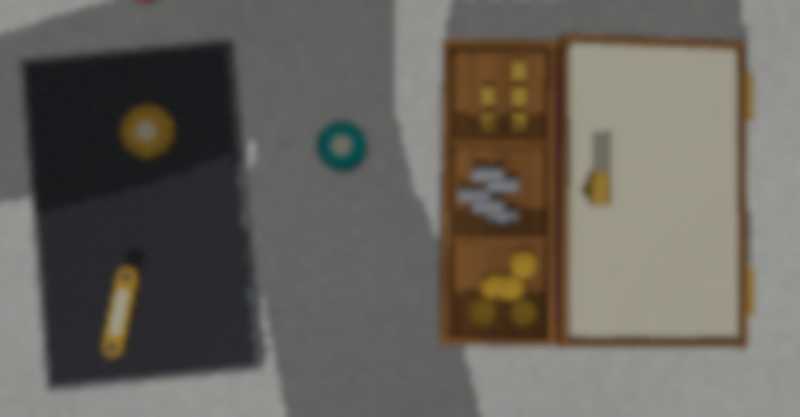

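View pics/c2.png

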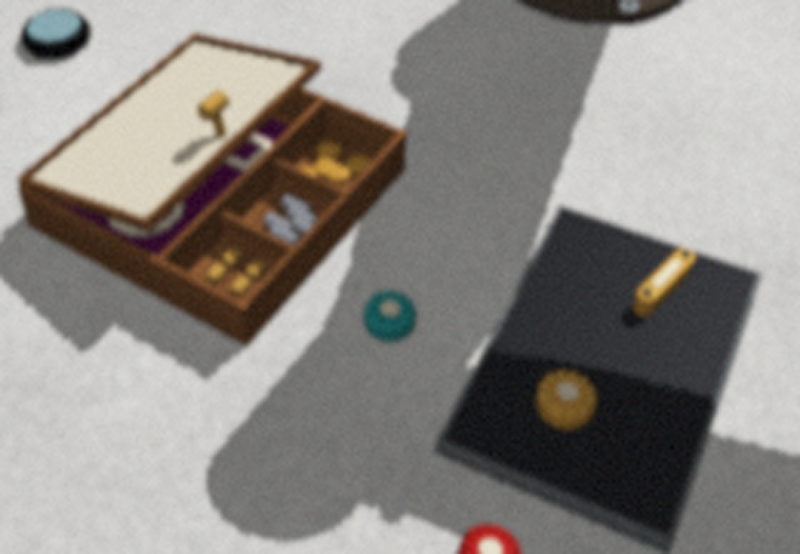

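```bash
cat >> h.py <<'E'
def t1(p): return (185+p[0]/3.333-.35,160+p[1]/3.336-.35)
def t2(p): return (210+p[0]/3.077-.35,145+p[1]/3.078-.35)
def tri(a,pa,b,pb):
    P=[];U=[]
    for d,p in((a,pa),(b,pb)):
        P.append(d['mtx']@np.c_[cv2.Rodrigues(np.array(d['rvec'],float))[0],np.array(d['tvec'],float).reshape(3)])
    X=cv2.triangulatePoints(P[0],P[1],np.array(pa,float).reshape(2,1),np.array(pb,float).reshape(2,1)).ravel(); return X[:3]/X[3]
E
python3 - <<'E'
from h import *
np.set_printoptions(precision=4,suppress=True)
a=grab('top');b=grab('scene')
for n,p in dict(lt=(444,40),lb=(442,344),rt=(746,41),rb=(746,346)).items(): print(n,ray(a,*t1(p),.05))
for n,p in dict(near=(404,133),far=(246,330),farhinge=(22,181)).items(): print('scene',n,ray(b,*t2(p),.05))
pu=tri(a,t1((598,187)),b,t2((213,104))); print('pull',pu,proj(a,pu),t1((598,187)),proj(b,pu),t2((213,104)))
print('med',ray(a,*t1((147,131)),.034),ray(b,*t2((567,397)),.031))
print('clasp',[ray(a,*t1(p),.04) for p in((127,268),(112,354))],[ray(b,*t2(p),.04) for p in((685,252),(645,301))])
print('turq',ray(a,*t1((342,146)),.014))
E
```

```text
lt [ 0.6661 -0.0014  0.05  ]
lb [ 0.417  -0.0039  0.05  ]
rt [ 0.67   -0.2514  0.05  ]
rb [ 0.4196 -0.2517  0.05  ]
scene near [ 0.4226 -0.0014  0.05  ]
scene far [0.6858 0.0161 0.05  ]
scene farhinge [ 0.6643 -0.2496  0.05  ]
pull [ 0.5439 -0.1225  0.1141] [[364.0971 215.6842]] (364.0679417941794, 215.70515587529977) [[278.9321 178.4414]] (278.8732694182645, 178.43817413905134)
med [0.5874 0.244  0.034 ] [0.5897 0.2465 0.031 ]
clasp [array([0.4739, 0.2557, 0.04  ]), array([0.4037, 0.2656, 0.04  ])] [array([0.4091, 0.266 , 0.04  ]), array([0.4771, 0.2594, 0.04  ])]
turq [0.5793 0.0826 0.014 ]
```

The crop confirms that the gold disc with a cream spot on the board is the medallion. The round pocket is on the far (+x) insert and the long pocket on the near one. The flap is ajar by about 0.2 rad. I'm moving to the pull.

Call:
{"name": "apply_moves", "arguments": {"commands": [[[-1,0.087,-0.192,-0.012,-0.02],[-1,0.087,-0.192,-0.012,-0.02],[-1,0.087,-0.192,-0.012,-0.02],[-1,0.087,-0.192,-0.012,-0.02],[-1,0.087,-0.192,-0.012,-0.02],[-1,0.087,-0.192,-0.012,-0.02],[-1,0.087,-0.192,-0.012,-0.02],[-1,0.087,-0.192,-0.012,-0.02],[-1,0.087,-0.192,-0.012,-0.02],[-1,0.087,-0.192,-0.012,-0.02],[-1,0.087,-0.192,-0.012,-0.02],[-1,0.087,-0.192,-0.012,-0.02]]], "force": 25}}

```text
t: 1.4
eef_pos: [0.4065, 0.183, 0.2199]
ee_rot: [-3.141, 0.0, -1.053]
force: [1.1, -0.3, 0.8]
width: 0.0876
gripper_force: 0.0
```

Call:
{"name": "apply_moves", "arguments": {"commands": [[[-1,0.087,-0.192,-0.012,-0.02],[-1,0.087,-0.192,-0.012,-0.02],[-1,0.087,-0.192,-0.012,-0.02],[-1,0.087,-0.192,-0.012,-0.02],[-1,0.087,-0.192,-0.012,-0.02],[-1,0.087,-0.192,-0.012,-0.02],[-1,0.087,-0.192,-0.012,-0.02],[-1,0.087,-0.192,-0.012,-0.02],[-1,0,0,0,0],[-1,0,0,0,0]]]}}

```text
t: 2.4
eef_pos: [0.5452, -0.1236, 0.1998]
ee_rot: [3.14, 0.0, -1.556]
force: [-1.1, -0.2, 0.3]
width: 0.0874
gripper_force: 0.0
```

Call:
{"name": "apply_moves", "arguments": {"commands": [[[-1,0,0,-0.1,0],[-1,0,0,-0.1,0],[-1,0,0,-0.1,0],[-1,0,0,-0.07,0],[-1,0,0,-0.045,0],[1,0,0,0,0],[1,0,0,0,0],[1,0,0,0,0],[1,0,0,0,0],[1,0,0,0,0],[1,0,0,0,0],[1,0,0,0,0]]]}}

```text
t: 3.6
eef_pos: [0.5455, -0.1226, 0.1177]
ee_rot: [-3.141, 0.0, -1.554]
force: [0.2, 0.1, -1.2]
width: 0.0374
gripper_force: 0.0
```

Run:
```python
from h import *
s=arm.get_state(); print(s['width'],s['gripper_force'],s['eef_pos'],s['force'])
b=grab('scene')['image']
cv2.imwrite('pics/g1.png',cv2.resize(b[100:260,200:400],(600,480),interpolation=cv2.INTER_CUBIC))
h=np.array([-.249,.0505]);r=.140
for ph in np.arange(.466,2.06,.0755): print(round(ph,3),np.round((r*np.diff([np.cos([ph,ph+.0755]),np.sin([ph,ph+.0755])])).ravel()/.2,4))
```

```text
0.03744333771472003 0.0 [ 0.54546298 -0.12259117  0.11767304] [ 0.20705763  0.07046021 -1.18925134]
0.466 [-0.0255  0.0463]
0.542 [-0.0289  0.0442]
0.617 [-0.0322  0.0419]
0.692 [-0.0352  0.0394]
0.768 [-0.0381  0.0366]
0.843 [-0.0408  0.0336]
0.919 [-0.0432  0.0304]
0.994 [-0.0454  0.0271]
1.07 [-0.0473  0.0236]
1.145 [-0.0489  0.02  ]
1.221 [-0.0503  0.0162]
1.296 [-0.0514  0.0124]
1.372 [-0.0522  0.0085]
1.447 [-0.0526  0.0045]
1.523 [-0.0528  0.0005]
1.598 [-0.0527 -0.0035]
1.674 [-0.0523 -0.0074]
1.749 [-0.0516 -0.0113]
1.825 [-0.0506 -0.0152]
1.9 [-0.0493 -0.019 ]
1.976 [-0.0477 -0.0226]
2.051 [-0.0459 -0.0262]
```

View pics/g1.png

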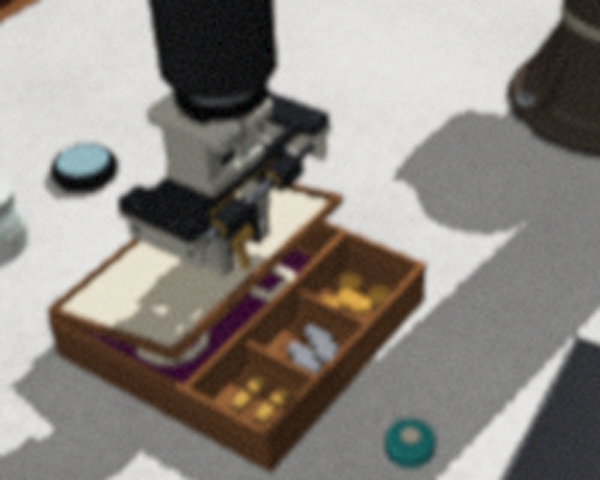

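The picture shows the fingers straddling the pull at about (240,235) in the crop and still closing. I'll close fully and then start the arc.

Call:
{"name": "apply_moves", "arguments": {"commands": [[[1,0,0,0,0],[1,0,0,0,0],[1,0,0,0,0],[1,0,0,0,0]]], "force": 25}}

```text
t: 4.05
eef_pos: [0.5452, -0.1225, 0.1175]
ee_rot: [3.141, 0.0, -1.554]
force: [-1.3, 0.3, 0.4]
width: 0.026
gripper_force: 25.0
```

Call:
{"name": "apply_moves", "arguments": {"commands": [[[1,0,-0.025,0.046,0],[1,0,-0.029,0.044,0],[1,0,-0.032,0.042,0]]]}}

```text
t: 4.35
eef_pos: [0.5453, -0.1403, 0.1445]
ee_rot: [3.141, 0.0, -1.554]
force: [1.1, -1.5, -7.6]
width: 0.0254
gripper_force: 25.0
```

Gripped at 26 mm, and the flap is moving under a small force. Continuing the arc.

Call:
{"name": "apply_moves", "arguments": {"commands": [[[1,0,-0.035,0.039,0],[1,0,-0.038,0.037,0],[1,0,-0.041,0.034,0],[1,0,-0.043,0.03,0],[1,0,-0.045,0.027,0],[1,0,-0.047,0.024,0],[1,0,-0.049,0.02,0],[1,0,-0.05,0.016,0]]]}}

```text
t: 5.15
eef_pos: [0.5458, -0.21, 0.19]
ee_rot: [-3.141, 0.0, -1.553]
force: [2.7, 3.1, -4.7]
width: 0.0261
gripper_force: 25.0
```

Call:
{"name": "apply_moves", "arguments": {"commands": [[[1,0,-0.051,0.012,0],[1,0,-0.052,0.009,0],[1,0,-0.053,0.005,0],[1,0,-0.053,0.0,0],[1,0,-0.053,-0.004,0],[1,0,-0.052,-0.007,0],[1,0,-0.052,-0.011,0],[1,0,-0.051,-0.015,0],[1,0,-0.049,-0.019,0],[1,0,-0.025,-0.011,0],[1,0,0,0,0]]]}}

```text
t: 6.25
eef_pos: [0.5466, -0.3096, 0.1815]
ee_rot: [-3.139, -0.002, -1.554]
force: [6.3, -1.8, 2.9]
width: 0.0258
gripper_force: 25.0
```

Call:
{"name": "apply_moves", "arguments": {"commands": [[[-0.2,0,0,0,0],[-0.2,0,0,0,0],[-0.2,0,0,0,0],[-0.2,0,0,0,0],[-0.2,0,0,0.1,0],[-0.6,0,0,0.2,0],[-0.6,0,0,0.2,0],[-0.6,0,0,0,0]]]}}

```text
t: 7.05
eef_pos: [0.5474, -0.3087, 0.2876]
ee_rot: [-3.133, -0.004, -1.553]
force: [-0.1, -0.4, -0.2]
width: 0.0685
gripper_force: 0.0
```

Run:
```python
from h import *
b=grab('scene')['image'];a=grab('top')['image']
x=cv2.resize(b[60:270,200:460],(800,646),interpolation=cv2.INTER_CUBIC)
y=cv2.resize(a[160:275,305:465],(560,402),interpolation=cv2.INTER_CUBIC) #x3.5
x=cv2.resize(b[100:300,200:480],(560,400))
y=y[:, :]
cv2.imwrite('pics/g2.png',cv2.resize(np.vstack([x[:198*2],y]),(560,798))[:] if 0 else np.hstack([x[:, :400],y[:400,:400]]))
```

```text
(no output)
```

View pics/g2.png

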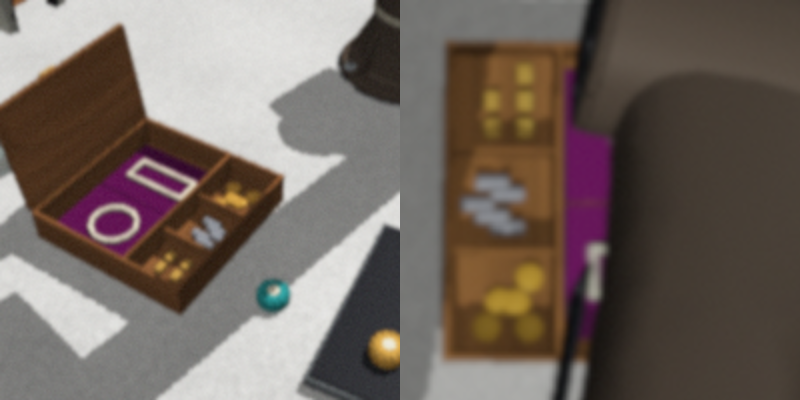

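The flap stands open, leaning back. In the scene view the round pocket is at about (257,211) and the long pocket at about (281,189). Going to the medallion next.

Call:
{"name": "apply_moves", "arguments": {"commands": [[[-0.8,0.015,0.198,0,0],[-0.8,0.015,0.198,0,0],[-0.8,0.015,0.198,0,0],[-0.8,0.015,0.198,0,0],[-0.8,0.015,0.198,0,0],[-0.8,0.015,0.198,0,0],[-0.8,0.015,0.198,-0.1,0],[-0.8,0.015,0.198,-0.1,0],[-0.8,0.015,0.198,-0.1,0],[-0.8,0.015,0.198,-0.1,0],[-0.8,0.015,0.198,-0.1,0],[-0.8,0.015,0.198,-0.1,0]]]}}

```text
t: 8.35
eef_pos: [0.5803, 0.1688, 0.159]
ee_rot: [3.139, -0.001, -1.553]
force: [0.7, -0.6, -0.1]
width: 0.079
gripper_force: 0.0
```

Call:
{"name": "apply_moves", "arguments": {"commands": [[[-0.8,0.013,0.198,-0.1,0],[-0.8,0.013,0.195,-0.1,0],[-0.8,0,0,0,0],[-0.8,0,0,0,0]]]}}

```text
t: 8.75
eef_pos: [0.5852, 0.2464, 0.1188]
ee_rot: [3.138, -0.003, -1.552]
force: [-0.4, -0.8, -0.5]
width: 0.0787
gripper_force: 0.0
```

Run:
```python
from h import *
np.set_printoptions(precision=4,suppress=True)
s=arm.get_state(); print(s['eef_pos'],s['ee_rot'],s['width'])
b=grab('scene');a=grab('top')
print('round',ray(b,257.2,210.6,.012),'long',ray(b,281.2,188.6,.012))
x=cv2.resize(b['image'][190:290,340:480],(560,400),interpolation=cv2.INTER_CUBIC) #x4
y=cv2.resize(a['image'][160:285,325:425],(240,300),interpolation=cv2.INTER_CUBIC)
c=np.zeros((400,800,3),np.uint8); c[:,:560]=x; c[:300,560:]=y #x2.4
cv2.imwrite('pics/g3.png',c)
```

```text
[0.5852 0.2464 0.1188] [ 3.138  -0.0027 -1.5518] 0.07872295590792508
round [ 0.5978 -0.1681  0.012 ] long [ 0.4877 -0.1689  0.012 ]
```

View pics/g3.png

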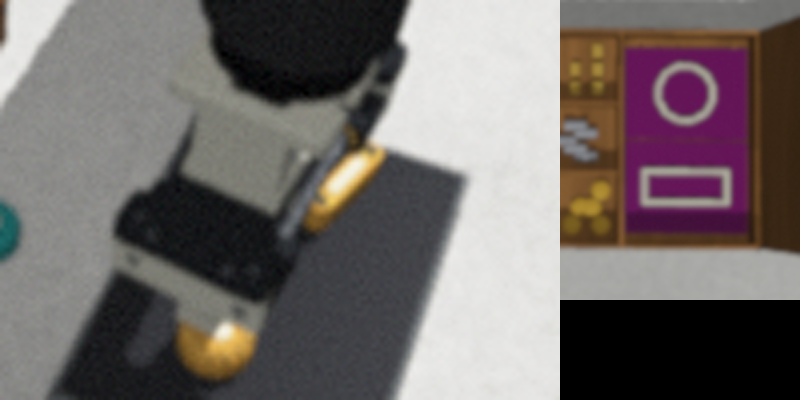

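The gripper is over the medallion, which is visible below the near finger, and the clasp is clear. The top crop confirms the pockets at (685,94) round and (685,187) long. Descending to grip.

Call:
{"name": "apply_moves", "arguments": {"commands": [[[-0.8,0.015,-0.005,-0.1,0],[-0.8,0,0,-0.1,0],[-0.8,0,0,-0.1,0],[-0.8,0,0,-0.046,0],[1,0,0,0,0],[1,0,0,0,0],[1,0,0,0,0],[1,0,0,0,0],[1,0,0,0,0],[1,0,0,0,0],[1,0,0,0,0],[1,0,0,0,0]]], "force": 20}}

```text
t: 10.05
eef_pos: [0.5899, 0.2455, 0.0526]
ee_rot: [-3.141, 0.0, -1.553]
force: [-1.7, 0.9, 5.4]
width: 0.042
gripper_force: 20.0
```

Run:
```python
from h import *
np.set_printoptions(precision=4,suppress=True)
s=arm.get_state(); print(s['eef_pos'],s['ee_rot'],s['width'],s['gripper_force'])
a=grab('top')
for n,p in dict(round=(685,94),long=(686,187)).items(): print(n,ray(a,325+(p[0]-560)/2.4-.3,160+p[1]/2.4-.3,.013))
```

```text
[0.5899 0.2455 0.0526] [-3.1409  0.0003 -1.5531] 0.04195331309304002 20.046761650010012
round [ 0.5969 -0.1696  0.013 ]
long [ 0.4879 -0.1715  0.013 ]
```

Run:
```python
from h import *
np.set_printoptions(precision=4,suppress=True)
print(arm.tip_reach)
b=grab('scene');a=grab('top'); s=arm.get_state(); print(s['eef_pos'],s['force'],s['moment'],s['q'])
for n,d in(('b',b),('a',a)): print(n,proj(d,[[.5885,.245,.02],[.5885,.245,.038],s['eef_pos']]))
x=cv2.resize(b['image'][225:300,360:440],(480,450),interpolation=cv2.INTER_CUBIC) #x6
y=cv2.resize(a['image'][175:225,205:258],(318,300),interpolation=cv2.INTER_CUBIC)
c=np.zeros((450,798,3),np.uint8); c[:,:480]=x; c[:300,480:]=y
cv2.imwrite('pics/g4.png',c)
```

```text
0.022
[0.5899 0.2455 0.0526] [-1.4324 -0.4525  5.8738] [0.0831 0.5459 0.0033] [ 0.6994  0.4795 -0.2943  0.0002 -0.7963 -0.6819]
b [[392.8967 275.6969]
 [393.9651 271.2322]
 [394.7914 268.0225]]
a [[229.2251 198.9247]
 [228.1466 198.3971]
 [227.0863 197.4621]]
```

View pics/g4.png

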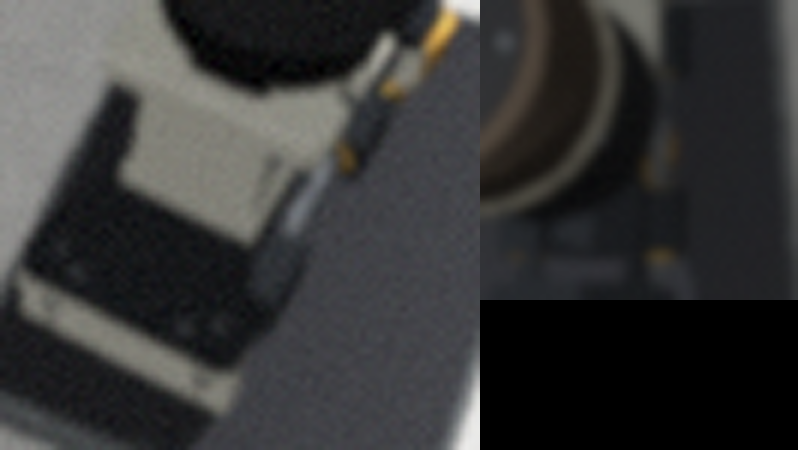

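The upward force and the 3 mm of extra height look wrong. I'll open again and see whether the blockage stays without the grip.

Call:
{"name": "apply_moves", "arguments": {"commands": [[[-0.5,0,0,0,0],[-0.5,0,0,0,0],[-0.5,0,0,0,0],[-0.5,0,0,0,0],[-0.5,0,0,0,0]]]}}

```text
t: 10.7
eef_pos: [0.5896, 0.2452, 0.0517]
ee_rot: [3.141, -0.0, -1.554]
force: [0.1, -0.0, 0.2]
width: 0.0653
gripper_force: 0.0
```

Call:
{"name": "apply_moves", "arguments": {"commands": [[[-0.5,0,0,-0.01,0],[-0.5,0,0,0,0]]]}}

```text
t: 10.9
eef_pos: [0.5894, 0.2451, 0.0496]
ee_rot: [3.141, -0.0, -1.554]
force: [-0.5, -0.1, 0.1]
width: 0.0657
gripper_force: 0.0
```

No blockage. The pads probably caught the dome because the grip was a little high. Gripping lower.

Call:
{"name": "apply_moves", "arguments": {"commands": [[[-0.5,0,0,-0.011,0],[1,0,0,0,0],[1,0,0,0,0],[1,0,0,0,0],[1,0,0,0,0],[1,0,0,0,0],[1,0,0,0,0]]], "force": 12}}

```text
t: 11.6
eef_pos: [0.5896, 0.2453, 0.0478]
ee_rot: [-3.142, 0.0, -1.553]
force: [0.3, 0.1, -0.4]
width: 0.0429
gripper_force: 12.0
```

Call:
{"name": "apply_moves", "arguments": {"commands": [[[1,0,0,0.05,0],[1,0,0,0.1,0],[1,0,0,0.1,0],[1,0,0,0.15,0],[1,0.003,-0.05,0.1,0],[1,0.003,-0.1,0,0],[1,0.003,-0.15,0,0],[1,0.003,-0.15,0,0],[1,0.003,-0.15,0,0],[1,0.003,-0.15,0,0]]]}}

```text
t: 12.6
eef_pos: [0.5927, 0.0936, 0.1478]
ee_rot: [3.141, -0.0, -1.554]
force: [0.5, -0.2, -0.5]
width: 0.0436
gripper_force: 12.0
```

Call:
{"name": "apply_moves", "arguments": {"commands": [[[1,0.003,-0.15,0,0],[1,0.003,-0.15,0,0],[1,0.003,-0.15,0,0],[1,0.003,-0.15,0,0],[1,0.003,-0.15,0,0],[1,0.003,-0.15,0,0],[1,0.003,-0.15,0,0],[1,0.003,-0.15,0,0],[1,0.003,-0.1,0,0],[1,0,-0.02,0,0],[1,0,0,0,0]]]}}

```text
t: 13.7
eef_pos: [0.598, -0.1695, 0.1475]
ee_rot: [3.141, 0.0, -1.555]
force: [-0.4, 0.4, -0.3]
width: 0.0431
gripper_force: 12.0
```

Call:
{"name": "apply_moves", "arguments": {"commands": [[[1,0,0,-0.1,0],[1,0,0,-0.12,0],[1,0,0,-0.12,0],[1,0,0,-0.1,0],[1,0,0,-0.06,0],[1,0,0,-0.03,0],[1,0,0,-0.015,0],[1,0,0,0,0]]]}}

```text
t: 14.5
eef_pos: [0.5989, -0.1685, 0.0391]
ee_rot: [-3.141, -0.0, -1.553]
force: [-0.6, -0.4, -0.4]
width: 0.0428
gripper_force: 12.0
```

Run:
```python
from h import *
s=arm.get_state(); print(s['eef_pos'],s['force'])
b=grab('scene')
x=cv2.resize(b['image'][150:250,210:350],(700,500),interpolation=cv2.INTER_CUBIC) #x5
cv2.imwrite('pics/g5.png',x)
```

```text
[ 0.59894933 -0.16852683  0.03910682] [-0.60272561 -0.35806256 -0.36279816]
```

View pics/g5.png

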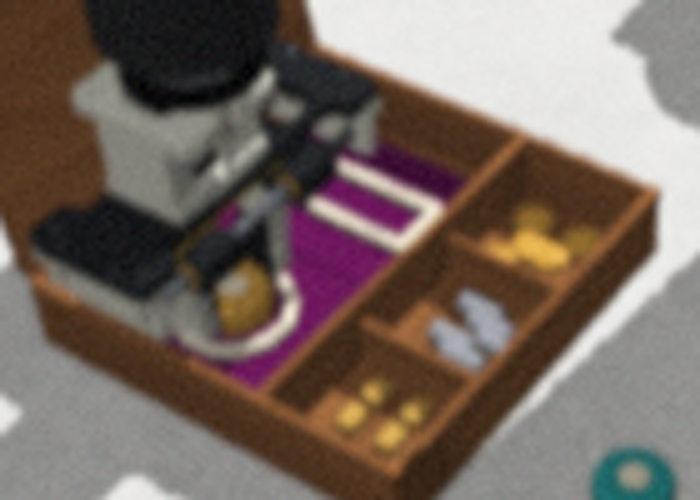

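The picture shows the medallion level inside the round rib at about (245,290). Lowering the last 2 mm and releasing.

Call:
{"name": "apply_moves", "arguments": {"commands": [[[1,-0.005,0,-0.005,0],[1,0,0,-0.004,0],[1,0,0,0,0],[-0.4,0,0,0,0],[-0.4,0,0,0,0],[-0.4,0,0,0,0],[-0.4,0,0,0,0],[-0.4,0,0,0.05,0],[-0.4,0,0,0.15,0],[-0.4,0,0,0.2,0],[-0.4,0,0,0.15,0]]]}}

```text
t: 15.65
eef_pos: [0.5982, -0.1689, 0.15]
ee_rot: [-3.14, -0.001, -1.553]
force: [0.8, -0.2, 0.7]
width: 0.0615
gripper_force: 0.0
```

Run:
```python
from h import *
np.set_printoptions(precision=4,suppress=True)
s=arm.get_state(); print(s['eef_pos'],s['force'],s['width'])
a=grab('top'); b=grab('scene')
# clasp cream strip: bright pixels on the board
for n,d,(r0,r1,c0,c1) in(('top',a,(235,272,205,240)),('scene',b,(218,255,405,450))):
    im=d['image'].astype(int)[r0:r1,c0:c1]
    m=((im[...,2]-im[...,0]>35)|(im.sum(2)>450)).astype(np.uint8)
    k,l,st,ce=cv2.connectedComponentsWithStats(m); i=1+st[1:,4].argmax()
    ys,xs=np.nonzero(l==i); (cx,cy),(w,h),an=cv2.minAreaRect(np.c_[xs,ys].astype(np.float32))
    cx,cy=xs.mean()+c0,ys.mean()+r0; v=cv2.fitLine(np.c_[xs,ys].astype(np.float32),2,0,.01,.01).ravel()[:2]
    z=.04 if n=='top' else .035
    p,q=[ray(d,cx+k*v[0],cy+k*v[1],z) for k in(-8,8)]
    print(n,st[i],cx,cy,(p+q)/2,np.arctan2(*(q-p)[[1,0]]))
```

```text
[ 0.5982 -0.1689  0.15  ] [ 0.7785 -0.1529  0.7154] 0.061518297597898675
top [ 10   4  12  29 220] 220.56363636363636 252.97727272727272 [0.4384 0.2605 0.04  ] -0.17517055164435835
scene [  6   0  39  30 503] 431.0238568588469 228.17892644135188 [0.4112 0.2648 0.035 ] 2.8404295583335366
```

Call:
{"name": "apply_moves", "arguments": {"commands": [[[-0.1,-0.066,0.179,0,0.037],[-0.1,-0.066,0.179,0,0.037],[-0.1,-0.066,0.179,0,0.037],[-0.1,-0.066,0.179,0,0.037],[-0.1,-0.066,0.179,0,0.037],[-0.1,-0.066,0.179,0,0.037],[-0.1,-0.066,0.179,0,0.037],[-0.1,-0.066,0.179,0,0.037],[-0.1,-0.066,0.179,-0.05,0.037],[-0.1,-0.066,0.179,-0.05,0.037],[-0.1,-0.066,0.179,-0.05,0.037],[-0.1,-0.066,0.179,-0.05,0.037]]]}}

```text
t: 16.95
eef_pos: [0.4384, 0.2622, 0.107]
ee_rot: [-3.141, -0.0, -0.154]
force: [0.8, -0.3, -0.8]
width: 0.0481
gripper_force: 0.0
```

Call:
{"name": "apply_moves", "arguments": {"commands": [[[-0.1,0,0,0,0],[-0.1,0,0,0,0],[-0.1,0,0,0,0]]]}}

```text
t: 17.25
eef_pos: [0.4393, 0.2604, 0.1072]
ee_rot: [3.142, 0.0, -0.16]
force: [-0.5, -0.0, -0.1]
width: 0.0482
gripper_force: 0.0
```

Run:
```python
from h import *
np.set_printoptions(precision=4,suppress=True)
s=arm.get_state(); print(s['eef_pos'],s['ee_rot'],s['width'])
a=grab('top'); b=grab('scene')
x=cv2.resize(b['image'][190:280,385:465],(480,540),interpolation=cv2.INTER_CUBIC) #x6
y=cv2.resize(a['image'][160:285,325:425],(320,400),interpolation=cv2.INTER_CUBIC) #3.2
c=np.zeros((540,800,3),np.uint8); c[:,:480]=x; c[:400,480:]=y
cv2.imwrite('pics/g6.png',c)
```

```text
[0.4393 0.2604 0.1072] [ 3.1415  0.     -0.1596] 0.048172514953370604
```

View pics/g6.png

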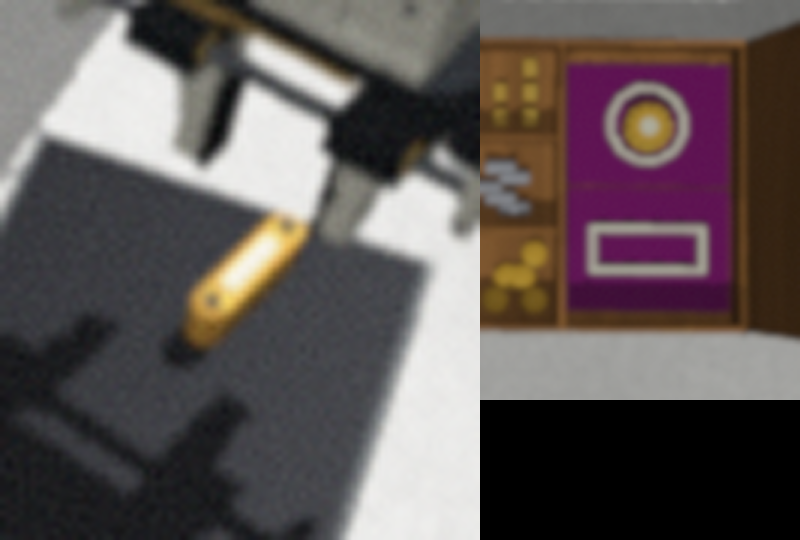

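The medallion lies flat in the round pocket at (648,125), cream side up. The open fingers are over the clasp at (245,270). Descending to grip it.

Call:
{"name": "apply_moves", "arguments": {"commands": [[[-0.1,0,0,-0.1,0],[-0.1,0,0,-0.1,0],[-0.1,0,0,-0.07,0],[-0.1,0,0,-0.023,0],[-0.1,0,0,0,0],[1,0,0,0,0],[1,0,0,0,0],[1,0,0,0,0],[1,0,0,0,0],[1,0,0,0,0],[1,0,0,0,0],[1,0,0,0,0]]], "force": 15}}

```text
t: 18.55
eef_pos: [0.4393, 0.2611, 0.0487]
ee_rot: [-3.141, -0.0, -0.158]
force: [-1.1, 0.2, 4.2]
width: 0.0162
gripper_force: 15.0
```

Call:
{"name": "apply_moves", "arguments": {"commands": [[[1,0,0,0.05,0],[1,0,0,0.1,0],[1,0,0,0.15,0],[1,0,0,0.2,0]]]}}

```text
t: 18.95
eef_pos: [0.4382, 0.2598, 0.1484]
ee_rot: [3.138, 0.002, -0.159]
force: [1.3, 1.3, -1.6]
width: 0.0158
gripper_force: 15.0
```

Call:
{"name": "apply_moves", "arguments": {"commands": [[[1,0.017,-0.08,0,-0.032],[1,0.017,-0.16,0,-0.032],[1,0.017,-0.16,0,-0.032],[1,0.017,-0.16,0,-0.032],[1,0.017,-0.16,0,-0.032],[1,0.017,-0.16,0,-0.032],[1,0.017,-0.16,0,-0.032],[1,0.017,-0.16,0,-0.032],[1,0.017,-0.16,0,-0.032],[1,0.017,-0.16,0,-0.032],[1,0.017,-0.16,0,-0.032],[1,0.017,-0.16,0,-0.032]]]}}

```text
t: 20.15
eef_pos: [0.4797, -0.1085, 0.1489]
ee_rot: [-3.141, 0.0, -1.369]
force: [0.6, 0.3, -1.6]
width: 0.0161
gripper_force: 15.0
```

Call:
{"name": "apply_moves", "arguments": {"commands": [[[1,0.017,-0.16,0,-0.032],[1,0.017,-0.16,0,-0.031],[1,0,0,0,0],[1,0,0,0,0]]]}}

```text
t: 20.55
eef_pos: [0.4863, -0.1717, 0.1484]
ee_rot: [3.141, 0.0, -1.564]
force: [-0.1, -0.2, -1.0]
width: 0.016
gripper_force: 15.0
```

Run:
```python
from h import *
s=arm.get_state(); print(s['eef_pos'],s['ee_rot'],s['width'],s['force'])
a=grab('top'); b=grab('scene'); print(proj(b,[s['eef_pos']]),proj(a,[s['eef_pos']]))
print(proj(b,[[.488,-.171+d,z] for d in(-.037,.037) for z in(.12,.14)]))
im=b['image'].astype(int)
x=im[90:210,230:340]; m=((x[...,2]-x[...,0]>60)&(x[...,1]-x[...,0]>25)).astype(np.uint8)
k,l,st,ce=cv2.connectedComponentsWithStats(m); print([(list(s_),list(c)) for s_,c in zip(st[1:],ce[1:]) if s_[4]>15])
```

```text
[ 0.48634002 -0.17174976  0.14839491] [ 3.14101014e+00  1.71965879e-04 -1.56412861e+00] 0.01597699546324449 [-0.07687236 -0.15106608 -0.9825152 ]
[[276.89076362 150.93524845]] [[384.98698186 238.23956904]]
[[267.32963895 155.15517669]
 [266.59612205 149.37630347]
 [288.14917935 164.21642863]
 [287.68732667 158.38907214]]
[([np.int32(49), np.int32(65), np.int32(9), np.int32(11), np.int32(69)], [np.float64(53.289855072463766), np.float64(70.2463768115942)]), ([np.int32(62), np.int32(86), np.int32(24), np.int32(24), np.int32(60)], [np.float64(75.56666666666666), np.float64(95.38333333333334)]), ([np.int32(71), np.int32(98), np.int32(39), np.int32(21), np.int32(299)], [np.float64(90.03010033444816), np.float64(108.47157190635451)]), ([np.int32(20), np.int32(113), np.int32(15), np.int32(7), np.int32(59)], [np.float64(27.305084745762713), np.float64(116.52542372881356)])]
```

The visible clasp end at (288,165) matches a centred grip. Lowering into the long pocket.

Call:
{"name": "apply_moves", "arguments": {"commands": [[[1,0.007,0.004,-0.1,0],[1,0,0,-0.12,0],[1,0,0,-0.12,0],[1,0,0,-0.1,0],[1,0,0,-0.06,0],[1,0,0,-0.03,0],[1,0,0,-0.015,0],[1,0,0,0,0]]]}}

```text
t: 21.45
eef_pos: [0.4886, -0.1701, 0.0397]
ee_rot: [-3.141, -0.0, -1.562]
force: [0.6, 0.4, -0.7]
width: 0.0161
gripper_force: 15.0
```

Call:
{"name": "apply_moves", "arguments": {"commands": [[[1,0,0,-0.005,0],[1,0,0,0,0]]]}}

```text
t: 21.65
eef_pos: [0.4886, -0.1704, 0.0389]
ee_rot: [-3.14, 0.0, -1.563]
force: [0.5, -0.0, -1.1]
width: 0.016
gripper_force: 15.0
```

Call:
{"name": "apply_moves", "arguments": {"commands": [[[1,0,0,-0.005,0],[1,0,0,0,0],[0.2,0,0,0,0],[0.2,0,0,0,0],[0.2,0,0,0,0],[0.2,0,0,0,0],[0.2,0,0,0.05,0],[0.2,0,0,0.15,0],[0.2,0,0,0.2,0],[0.2,0,0,0.2,0]]]}}

```text
t: 22.65
eef_pos: [0.4878, -0.1704, 0.1592]
ee_rot: [3.141, -0.0, -1.563]
force: [1.3, -0.4, 0.0]
width: 0.0352
gripper_force: 0.0
```

Call:
{"name": "apply_moves", "arguments": {"commands": [[[0.2,0,0.15,0.1,0],[0.2,0,0.2,0.1,0],[0.2,0,0.2,0,0],[0.2,0,0.2,0,0],[0.2,0,0.2,0,0],[0.2,0,0.2,0,0],[0.2,0,0.2,0,0],[0.2,0,0.2,0,0],[0.2,0,0,0,0],[0.2,0,0,0,0]]]}}

```text
t: 23.65
eef_pos: [0.4879, 0.1404, 0.1978]
ee_rot: [-3.142, 0.0, -1.561]
force: [-0.2, -0.5, 0.4]
width: 0.035
gripper_force: 0.0
```

Run:
```python
from h import *
s=arm.get_state(); print(s['eef_pos'],s['width'],s['t'])
a=grab('top'); b=grab('scene')
x=cv2.resize(b['image'][120:265,190:355],(440,387),interpolation=cv2.INTER_CUBIC)
y=cv2.resize(a['image'][160:270,315:425],(360,360),interpolation=cv2.INTER_CUBIC)
c=np.zeros((390,800,3),np.uint8); c[:387,:440]=x; c[:360,440:]=y
cv2.imwrite('pics/g7.png',c)
```

```text
[0.48793955 0.14039844 0.19780889] 0.03504830316700256 23.65
```

View pics/g7.png

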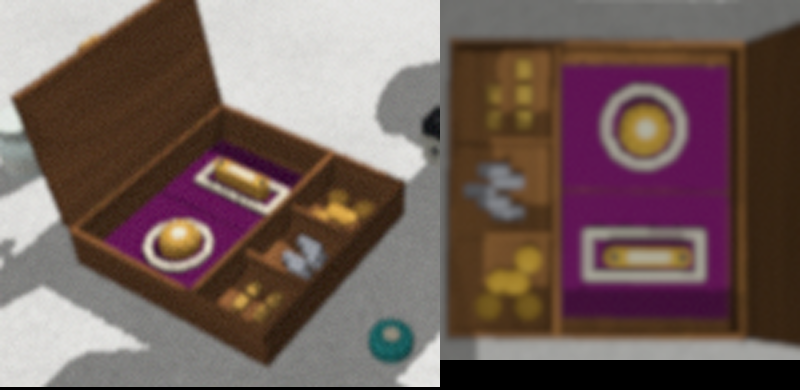

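Both pieces lie flat in their pockets, the medallion at (643,127) and the clasp at (648,257), and the flap is standing open with the arm clear. Handing in.

```bash
python3 -c "
from station import arm
print(arm.job_done())"
```

```text
the job is handed in; nothing more can be done
None
```

The flap stands open, leaning back at about 1.75 rad. The medallion and clasp lie flat, right way up, in their own pockets, and the job was handed in at about 24 s of the 66 s allowed.

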